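Shut and lock the bookstall's card index

TASK

Close up the bookseller's card-index cabinet: with the fingertips, gently push home every drawer that stands open until all three fronts are flush, and only then push the red-knobbed bolt on top all the way to the left (seen from the robot), up against its brass keeper, to lock it. Push only: do not slam the drawers, take hold of nothing, and leave the books, paperweight, stamp and other things where they are.

Things in the scene. Friction and masses are not known exactly. Their poses are not given: they have to be found in the camera images.
- cabinet: Fixed wooden card-index cabinet, 220 deep (x) x 387 wide (y) x 135 high, standing on the table. Origin: centre of its underside; its x axis points from the front to the back (away from the robot), y to its left, z up; the front face lies at x = -110. Three drawers side by side in its front, centre lines at y = -125, 0 and +125; which colour stands in which bay varies. The bolt lies on its top.
- drawer_red (a joint): Opening of the drawer with the red label, in m: 0 is fully home (its front flush with the cabinet's front, against a hard stop), growing as it comes out towards the cabinet's -x, 0.12 at most. It may be home already or stand 35 to 90 mm out. Runs with about 1.5 N of friction and stays where it is left.
- front_red (a point): Point on the outer face of that drawer's pale wooden front, at mid-width, 97 above the table and 24 below the front's upper edge; it moves with the drawer. The front is flat, 109 wide and 107 high (14 to 121 above the table); a red label (50 x 26) centred 63 above the table, and a brass pull, 12 deep, 46 wide, 28 to 46 above the table, lie below this point. Index cards with red tabs stand in the drawer, up to 112 above the table.
- drawer_green (a joint): Opening of the drawer with the green label, in m: 0 is fully home (its front flush with the cabinet's front, against a hard stop), growing as it comes out towards the cabinet's -x, 0.12 at most. It may be home already or stand 35 to 90 mm out. Runs with about 1.5 N of friction and stays where it is left.
- front_green (a point): Point on the outer face of that drawer's pale wooden front, at mid-width, 97 above the table and 24 below the front's upper edge; it moves with the drawer. The front is flat, 109 wide and 107 high (14 to 121 above the table); a green label (50 x 26) centred 63 above the table, and a brass pull, 12 deep, 46 wide, 28 to 46 above the table, lie below this point. Index cards with green tabs stand in the drawer, up to 112 above the table.
- drawer_blue (a joint): Opening of the drawer with the blue label, in m: 0 is fully home (its front flush with the cabinet's front, against a hard stop), growing as it comes out towards the cabinet's -x, 0.12 at most. It may be home already or stand 35 to 90 mm out. Runs with about 1.5 N of friction and stays where it is left.
- front_blue (a point): Point on the outer face of that drawer's pale wooden front, at mid-width, 97 above the table and 24 below the front's upper edge; it moves with the drawer. The front is flat, 109 wide and 107 high (14 to 121 above the table); a blue label (50 x 26) centred 63 above the table, and a brass pull, 12 deep, 46 wide, 28 to 46 above the table, lie below this point. Index cards with blue tabs stand in the drawer, up to 112 above the table.
- bolt (a joint): Travel of the locking bolt on the cabinet's top, in m: 0 is unlocked, 0.060 is fully locked (hard stop, beside the brass keeper block at the track's +y end). It slides along the cabinet's +y (to the left seen from the robot); starts at 0 to 12 mm. About 1.5 N of friction; stays where it is left.
- bolt_knob (a point): Centre of the top of the bolt's red thumb knob, 171 above the table: an upright round post, 20 in diameter, standing 25 above the brass bolt plate (30 x 44), which slides in a black track; track, plate and keeper reach at most 18 above the cabinet's top (135). The track runs along the cabinet's y, its axis 75 behind the cabinet's front face.
- small_book: Small dark green book, 90 x 100 x 22, lying on the rear left of the cabinet's top (mm). Origin: centre of its underside. Loose, to be left alone.
- paperweight: Green glass dome, 60 across, 38 high, standing on the rear right of the cabinet's top (mm). Origin: centre of its underside. Loose, to be left alone.
- stamp: Wooden rubber stamp, 34 across, 60 high, standing on the table close to the left side of the cabinet, near its front (mm). Origin: centre of its underside. Loose, to be left alone.
- blue_book: Dark blue book, 150 x 210 x 30, lying on the table at the left (mm). Origin: centre of its underside. Loose, to be left alone.
- red_book: Red book, 120 x 180 x 26, lying on the blue book (mm). Origin: centre of its underside. Loose, to be left alone.
- mug: Blue mug, 80 across, 92 high, on the table at the right (mm). Origin: centre of its underside. Loose, to be left alone.
- tape: Tan roll of tape, 90 across, 24 high, lying on the table at the right (mm). Origin: centre of its underside. Loose, to be left alone.
- magnifier: Black reading glass, lens ring 80 across, handle 90 long towards its own -x, 12 thick, lying on the table at the right (mm). Origin: centre of its underside under the lens. Loose, to be left alone.

How it is judged:
On the way, in this order (a step that is already met when the one before it is completed fails the run):
1. all three drawers are home (value of joint each of drawer_red, drawer_green, drawer_blue below 0.005 m), for 0.2 s.
2. the bolt is pushed to its locked end (value of joint bolt above 0.054 m), for 0.2 s.
At the end, for the whole second after the job is handed in: All three drawers are within 5 mm of fully home and the bolt is within 6 mm of its locked end, all at rest, and every loose thing is within 20 mm of where it stood (all of step 1 and value of joint bolt above 0.054 m and velocity of joint bolt between -0.01 and 0.01 m/s and velocity of joint drawer_red between -0.01 and 0.01 m/s and velocity of joint drawer_green between -0.01 and 0.01 m/s and velocity of joint drawer_blue between -0.01 and 0.01 m/s and distance of each of small_book, paperweight, stamp, blue_book, red_book, mug, tape, magnifier from where it was at the start of the episode below 0.02 m); the robot touches nothing.
It fails at once if the bolt is thrown (more than half its travel) while a drawer still stands out by more than 8 mm (value of joint bolt above 0.03 m and value of joint any of drawer_red, drawer_green, drawer_blue above 0.008 m).
It fails at once if a drawer is slammed (faster than 0.5 m/s) (velocity of joint any of drawer_red, drawer_green, drawer_blue below -0.5 m/s).
It fails at once if the bolt is gripped or rammed (more than 40 N from the fingers) (contact force between the fingers and bolt above 40 N).
It fails at once if a drawer is gripped or rammed (more than 60 N from the fingers) (contact force between the fingers and drawer_red above 60 N or contact force between the fingers and drawer_green above 60 N or contact force between the fingers and drawer_blue above 60 N).
It fails at once if a loose thing is moved, carried or lifted by more than 20 mm (distance of any of small_book, paperweight, stamp, blue_book, red_book, mug, tape, magnifier from where it was at the start of the episode above 0.02 m).
It also fails if it takes over 51 s, if anything falls off the work surface, if the arm or the gripper's body presses on something with over 40 N, if the wrist force passes 120 N, or if a joint passes its speed limit or range.

ROBOT

A 6-joint arm with a two-finger parallel gripper is mounted at the origin on the work surface. World frame = base frame: x ahead of the robot, y to its left, z up, the work surface at z = 0. Lengths are in m, angles in rad, forces in N, time in s.
With the tool pointing down it reaches from about 0.25 to 0.775 m from the base axis. Payload 8.9 kg.
Tool frame: the origin (TCP) lies at the very end of the fingers, on their centre line; the grasp point (between the pads) lies 19 mm behind it; x points along the fingers, y is the direction in which the jaws open and shut, and the axes are right-handed (so a half turn about x gives the same grasp; the last joint's range is limited). The gripper opens to 85 mm and grips with 20 to 120 N. Pads are 22 mm wide; open, the fingers measure 114 mm over their backs; the gripper's body (76 mm by 85 mm) begins 54 mm behind the grasp point. The pads swing forward as they close: fully open they stand 13 mm farther back than shut.
Start: joints at [-1.481, 0.291, -0.153, 1.127, 0, 1.431], TCP at [0.119, -0.511, 0.231] pointing down, gripper open.
Joint ranges: [-2.52, 2.52], [-0.91, 1.74], [-1.3, 1.37], [-1.96, 2.02], [-1.52, 1.47], [-3.14, 3.14]. Speed limits (rad/s): [2.22, 2.22, 2.79, 3.14, 3.14, 3.14].

INTERFACE

Orientations are given as [roll, pitch, yaw] about the fixed x, y, z axes, in that order (R = Rz(yaw) Ry(pitch) Rx(roll)).
In Python, from plant import bot, planner, readout, imaging gives the robot as it stands. Calls block until the motion is done:
- bot.reach(position, orientation): joint-space move of the TCP to a pose.
- bot.line_to(position, rot=None, v=0.15, guard=None): straight line of the TCP; rot=None keeps the orientation; v is the mean speed in m/s. With guard (N) it stops when the force on the tool has changed by that much, and returns True; else False.
- bot.move_joints(angles): joint-space move.
- bot.move_gripper(opening): finger opening in m; the grip force is fixed at half the most; returns when the fingers have stopped.
- bot.dwell(seconds).
- planner.solve_ik(position, orientation): joint angles nearest the present ones, or None.
- readout.state(): the state.
- imaging.read_camera(name): name is "scene" or "top"; returns a dict with "img" (480x640x3 uint8, red, green, blue), "fov_y" (degrees; the focal length in pixels is half the picture's height over the tangent of half this angle, whatever the lens; pixels are square), "cx", "cy" (the principal point, pixels), "pose" (4x4, takes a point from camera to world coordinates). Camera axes: x right, y down, z forward; pixel columns grow to the right and rows downward; lengths in m; the calibration is good to about 2 mm. A picture is of the moment at which its call begins. There is no depth.
A pose or a line that the arm cannot do raises bot.Unreachable and nothing moves.
- bot.job_done(): hands the job in, once; it reports no verdict.
The state is a dict: "t": time; "joints": joint angles; "joint_velocities": joint speeds; "joint_torque": joint torques, N m; "eef_pos": TCP position; "eef_rot": TCP orientation; "wrist_force": force on the tool from outside, world axes, zero at the start; "torque": the same for the moment, N m; "grip_width": finger opening in m.
Only numpy, scipy, OpenCV 4.12 (cv2) and the standard library are available. Lean on these libraries where they do the work, as an engineer would, in place of code of your own. Each camera call takes 0.05 s, during which the arm holds its last target.

## Working session

There is one attempt and no reset: what is moved stays moved. The work goes in short steps, each a Python script; the robot and the scene stay as the last script left them, time stands still between calls to the robot, and variables do not carry over. Pictures are saved under pics/ and viewed, and the job is handed in when it is done.

```bash
mkdir -p pics
python3 - <<'E'
from plant import bot, planner, readout, imaging
import cv2,numpy as np
for n in("scene","top"):
    c=imaging.read_camera(n); cv2.imwrite(f"pics/{n}0.png",c["img"][:,:,::-1]); print(n,c["fov_y"],c["cx"],c["cy"]); print(np.round(c["pose"],4).tolist())
s=readout.state(); print(s["t"],s["eef_pos"],s["eef_rot"])
E
```

```text
scene 43.21106672039586 328.95747627334407 247.1386427099372
[[-0.8483, 0.3963, -0.3512, 1.0383], [0.5293, 0.6546, -0.5398, 0.7819], [0.016, -0.6438, -0.765, 1.1698], [0.0, 0.0, 0.0, 1.0]]
top 42.62805603542901 310.1885379243714 235.59375236672471
[[0.0265, -0.983, 0.1817, 0.2754], [-0.9996, -0.0246, 0.0127, 0.0227], [-0.008, -0.182, -0.9833, 1.7741], [0.0, 0.0, 0.0, 1.0]]
0.1 [ 0.11904023 -0.51096062  0.23081342] [-1.69364914  1.56970661  1.67676421]
```

View pics/scene0.png

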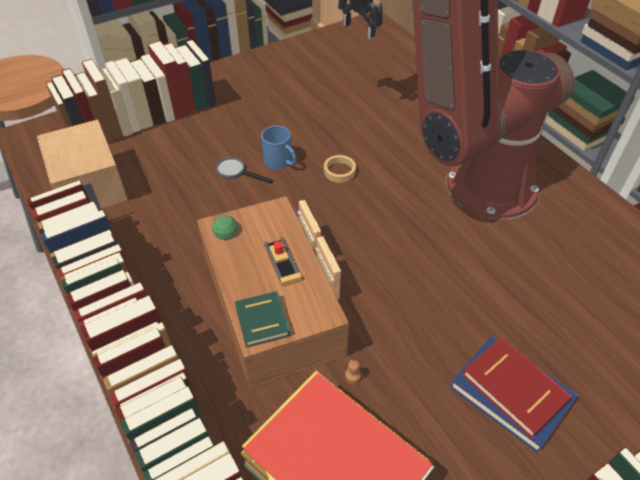

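View pics/top0.png

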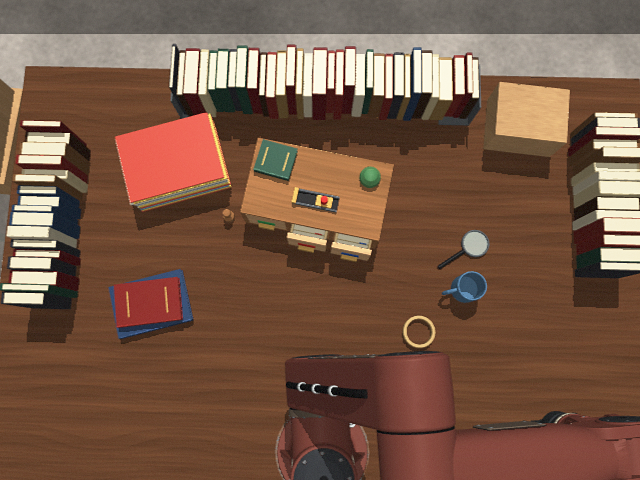

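The left bay looks closed or nearly so, and the centre and right drawers stand out. The cabinet top's corners in the top view are near (258,139), (393,163), (378,241) and (242,215). The knob is at about (324,200). I'll zoom in.

Run:
```python
import cv2
a=cv2.imread("pics/top0.png")[125:275,215:415]; cv2.imwrite("pics/top0z.png",cv2.resize(a,None,fx=4,fy=4,interpolation=cv2.INTER_CUBIC))
a=cv2.imread("pics/scene0.png")[185:395,190:370]; cv2.imwrite("pics/scene0z.png",cv2.resize(a,None,fx=2.8,fy=2.8,interpolation=cv2.INTER_CUBIC))
```

```text
(no output)
```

View pics/top0z.png

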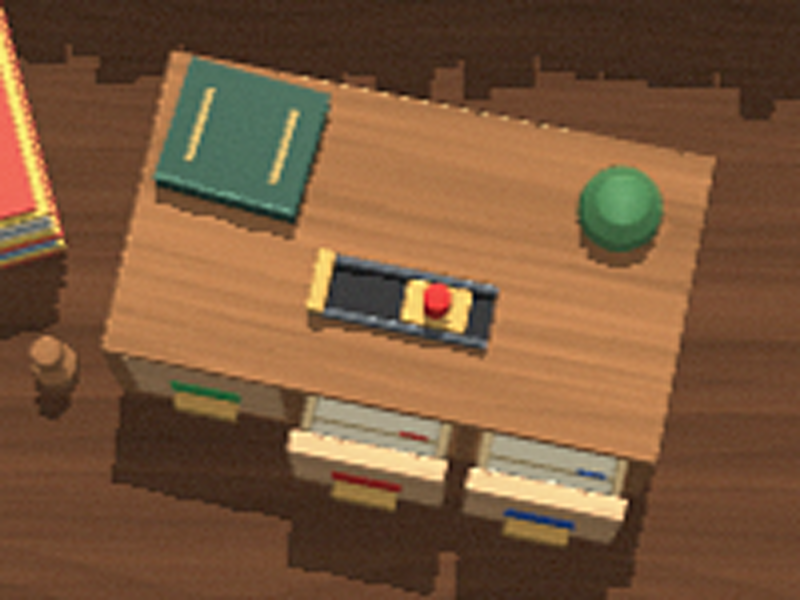

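View pics/scene0z.png

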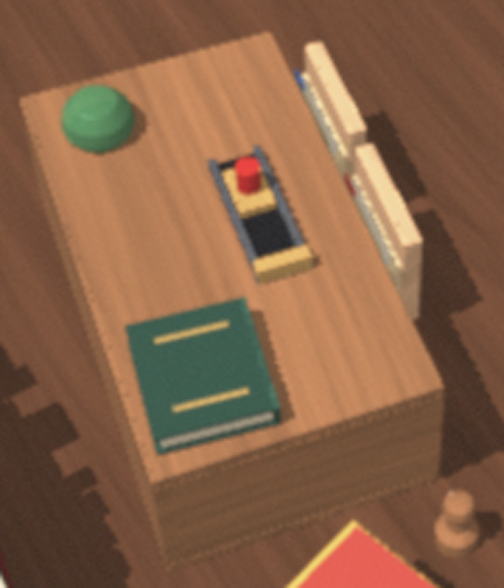

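Green, in the left bay, is home. Red (centre) and blue (right) stand open. The keeper is at the left end of the track (zoom 320,282) and the knob top is at about zoom (437,292).

```bash
cat > h.py <<'E'
import numpy as np,cv2
from plant import bot, planner, readout, imaging
def ray(c,p,z):
    f=240/np.tan(np.radians(c["fov_y"]/2)); d=np.array([(p[0]-c["cx"])/f,(p[1]-c["cy"])/f,1.])
    P=np.array(c["pose"]); d=P[:3,:3]@d; o=P[:3,3]; return o+d*(z-o[2])/d[2]
E
python3 - <<'E'
from h import *
c=imaging.read_camera("top"); s=imaging.read_camera("scene")
Z=lambda x,y:(215+x/4-.4,125+y/4-.4)
S=lambda x,y:(190+x/2.8-.3,185+y/2.8-.3)
r=lambda p,z=.135:ray(c,p,z)
BL,BR,FR,FL=[r(Z(*p)) for p in((172,52),(714,157),(652,461),(104,347))]
q=[ray(s,S(*p),.135) for p in((155,483),(22,100),(268,33),(440,388))]
print("scene");[print(np.round(v,4)) for v in q]
print("top");[print(np.round(v,4)) for v in (BL,BR,FR,FL)]
for a in([BL,BR,FR,FL],q):
    ey=(a[0]-a[1]+a[3]-a[2]); print("w",np.linalg.norm(ey)/2); print("d",np.linalg.norm(a[0]-a[3]),np.linalg.norm(a[1]-a[2])); yaw=np.arctan2(-ey[0],ey[1]); yaw2=np.arctan2(*((a[0]+a[1]-a[2]-a[3])[[1,0]])); m=np.mean(a,0); print(m,yaw,yaw2)
    ex=np.array([np.cos(yaw),np.sin(yaw),0]);ey=np.array([-ex[1],ex[0],0])
    L=lambda p:np.round([(p-m)@ex,(p-m)@ey],4)
    print("top knob",L(r(Z(438,290),.171)),"scene knob",L(ray(s,S(249,166),.171)))
    print("red",L(r(Z(289,450),.121)),L(r(Z(445,483),.121)),"blue",L(r(Z(466,490),.121)),L(r(Z(622,522),.121)),"green",L(r(Z(120,352),.121)))
    print("scene red",L(ray(s,S(422,243),.121)),L(ray(s,S(370,145),.121)),"blue",L(ray(s,S(366,136),.121)),L(ray(s,S(319,42),.121)))
E
```

```text
scene
[0.849  0.2035 0.135 ]
[ 0.78   -0.1736  0.135 ]
[ 0.5686 -0.1369  0.135 ]
[0.6387 0.241  0.135 ]
top
[0.853  0.1981 0.135 ]
[ 0.7858 -0.1802  0.135 ]
[ 0.5712 -0.1387  0.135 ]
[0.6409 0.2357 0.135 ]
w 0.382522446543339
d 0.2154204711347751 0.2186353183437174
[0.7127338  0.02871303 0.135     ] -0.17992187256770867 -0.1830922778952524
top knob [-0.0311 -0.0259] scene knob [-0.0412 -0.0232]
red [-0.1495  0.053 ] [-0.1502 -0.0559] blue [-0.152  -0.0708] [-0.1521 -0.1789] green [-0.1062  0.1815]
scene red [-0.1535  0.0587] [-0.1523 -0.0505] blue [-0.1528 -0.0608] [-0.1538 -0.1762]
w 0.383892188479362
d 0.21353474594930746 0.2145988294089472
[0.70906199 0.03348142 0.135     ] -0.1822340646995764 -0.1741516711380904
top knob [-0.0266 -0.03  ] scene knob [-0.0366 -0.0273]
red [-0.1452  0.0487] [-0.1456 -0.0603] blue [-0.1474 -0.0752] [-0.1472 -0.1832] green [-0.1021  0.1773]
scene red [-0.1491  0.0544] [-0.1477 -0.0548] blue [-0.1481 -0.0652] [-0.1489 -0.1806]
```

```bash
cat >> h.py <<'E'
C=np.array([.711,.031]); YAW=-.181
ex=np.array([np.cos(YAW),np.sin(YAW)]); ey=np.array([-ex[1],ex[0]])
W=lambda x,y,z:np.array([*(C+x*ex+y*ey),z])
loc=lambda p:np.round([(np.array(p[:2])-C)@ex,(np.array(p[:2])-C)@ey,p[2]],4)
ROT=[0,np.pi/2,YAW]
def st(m=""):
    s=readout.state(); print(m,"t",round(s["t"],2),"loc",loc(s["eef_pos"]),"F",np.round(s["wrist_force"],1))
E
python3 - <<'E'
from h import *
for p in((-.2,-.125,.2),(-.12,-.125,.09),(-.12,0,.09),(-.035,-.09,.157),(-.035,.03,.157)): print(planner.solve_ik(W(*p),ROT))
bot.move_gripper(0.0); st("closed")
bot.reach(W(-.2,-.125,.2),ROT); st()
bot.line_to(W(-.2,-.125,.09)); st()
g=bot.line_to(W(-.11,-.125,.09),v=.05,guard=8); print(g); st("push blue")
c=imaging.read_camera("top"); cv2.imwrite("pics/t1.png",cv2.resize(c["img"][125:275,215:415,::-1],None,fx=4,fy=4,interpolation=cv2.INTER_CUBIC))
E
```

```text
[-0.26112616  0.25484476 -0.28778308  1.02816849  0.         -0.08012616]
[-0.24988685  0.49691404 -0.23352186  0.84036043  0.         -0.06888685]
[-0.03429118  0.53124383 -0.17310228  0.86645022  0.          0.14670882]
[-0.18770685  0.59752049  0.1336628   1.10693864  0.         -0.00670685]
[-0.00893344  0.64322474  0.21562061  1.1431922   0.          0.17206656]
closed t 0.97 loc [-0.4846 -0.64    0.2313] F [-0.2 -0.9  0.4]
 t 3.08 loc [-0.1999 -0.1257  0.2001] F [-0.1 -0.1 -0.5]
 t 3.97 loc [-0.1994 -0.1252  0.0906] F [-0.5  0.3  0.5]
True
push blue t 5.36 loc [-0.123  -0.1249  0.0892] F [ 0.8 -0.3  0.1]
```

View pics/t1.png

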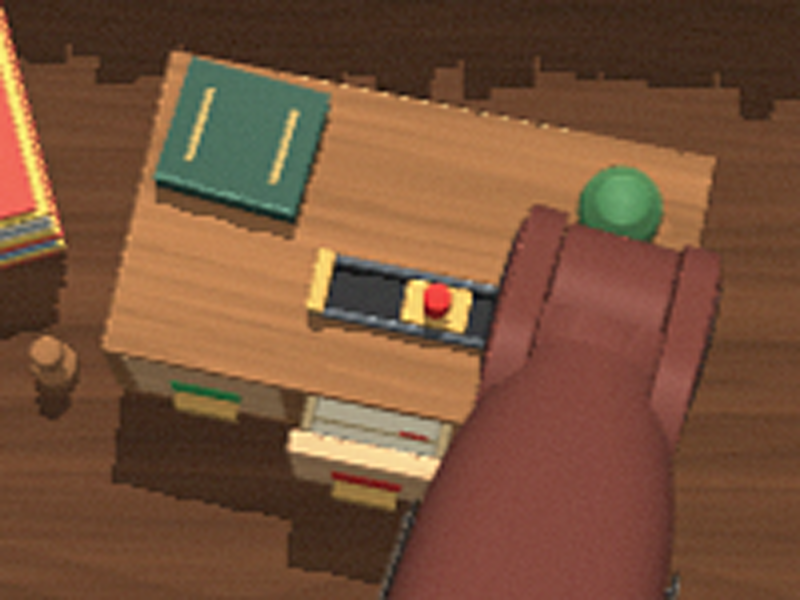

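The arm hides the blue drawer. The stop at x=-0.123 roughly fits the drawer being home, so I'll push again to confirm, then move to red.

Run:
```python
from h import *
g=bot.line_to(W(-.105,-.125,.09),v=.03,guard=14); print(g); st("blue again")
bot.line_to(W(-.2,-.125,.09)); 
bot.line_to(W(-.2,0,.09)); st()
g=bot.line_to(W(-.105,0,.09),v=.05,guard=12); print(g); st("red")
g=bot.line_to(W(-.105,0,.09),v=.03,guard=14); print(g); st("red again")
bot.line_to(W(-.2,0,.09)); bot.line_to(W(-.2,-.06,.25),v=.25)
bot.reach(W(-.2,-.35,.25),ROT); st()
c=imaging.read_camera("top"); cv2.imwrite("pics/t2.png",cv2.resize(c["img"][125:275,215:415,::-1],None,fx=4,fy=4,interpolation=cv2.INTER_CUBIC))
c=imaging.read_camera("scene"); cv2.imwrite("pics/s2.png",cv2.resize(c["img"][185:395,190:370,::-1],None,fx=2.8,fy=2.8,interpolation=cv2.INTER_CUBIC))
```

```text
True
blue again t 5.7 loc [-0.1232 -0.1249  0.0883] F [ 0.1  0.1 -0.1]
 t 7.34 loc [-0.2    -0.0005  0.0899] F [-0.4 -0.5 -0.6]
True
red t 8.74 loc [-0.1234 -0.0002  0.0891] F [-0.4 -0.  -0.4]
True
red again t 9.03 loc [-0.1235 -0.0002  0.0884] F [-0.2  0.5  0.1]
 t 11.63 loc [-0.1999 -0.3489  0.2496] F [-0.1  0.3 -0.4]
```

View pics/t2.png

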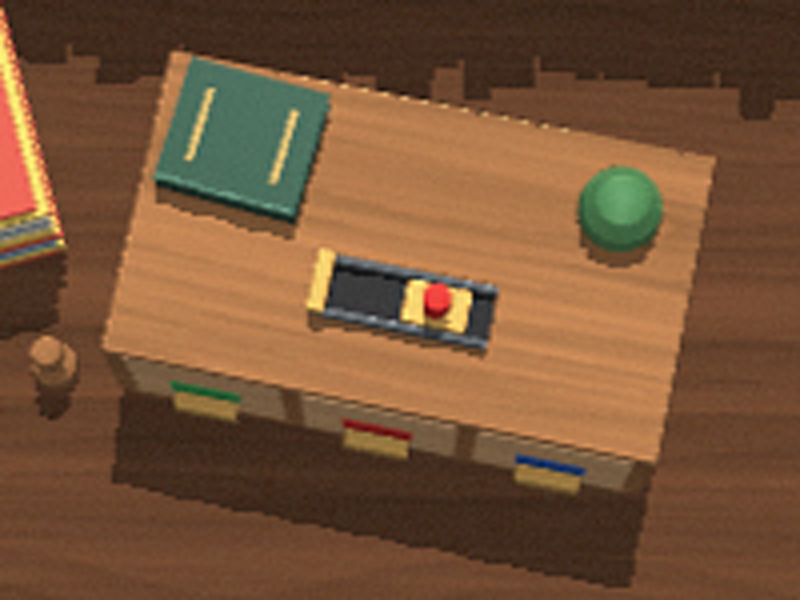

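View pics/s2.png

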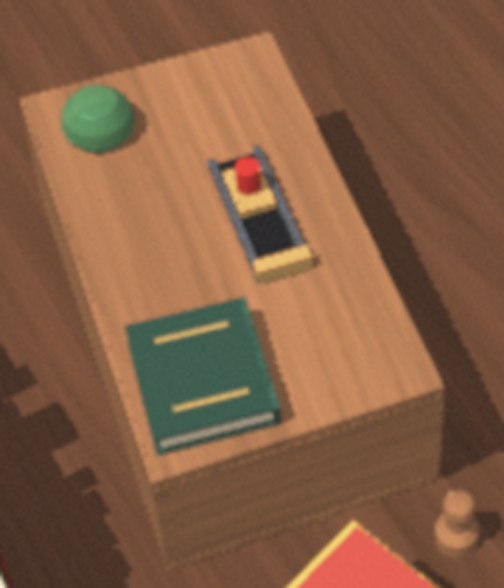

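All three fronts are now flush, with the labels in line along zoom (206,392), (377,432) and (550,466). Both pushes stopped at the same depth. Nothing else moved. Next is the bolt.

Run:
```python
from h import *
bot.reach(W(-.035,-.09,.25),ROT)
bot.line_to(W(-.035,-.09,.16)); st()
g=bot.line_to(W(-.035,.05,.16),v=.05,guard=10); print(g); st("bolt")
g=bot.line_to(W(-.035,.05,.16),v=.03,guard=14); print(g); st("bolt again")
bot.line_to(W(-.035,-.04,.16)); bot.line_to(W(-.035,-.04,.27))
bot.reach(W(-.2,-.35,.27),ROT); st()
c=imaging.read_camera("top"); cv2.imwrite("pics/t3.png",cv2.resize(c["img"][125:275,215:415,::-1],None,fx=4,fy=4,interpolation=cv2.INTER_CUBIC))
c=imaging.read_camera("scene"); cv2.imwrite("pics/s3.png",c["img"][:,:,::-1])
```

```text
t 13.66 loc [-0.0345 -0.0906  0.1611] F [ 0.4 -0.3 -0.6]
True
bolt t 15.43 loc [-0.035   0.003   0.1597] F [-1.1 -7.7  3.3]
True
bolt again t 15.89 loc [-0.035   0.0028  0.1597] F [-1.7 -6.   4.4]
 t 18.54 loc [-0.1994 -0.3494  0.2699] F [ 0.6  0.5 -0.1]
```

View pics/t3.png

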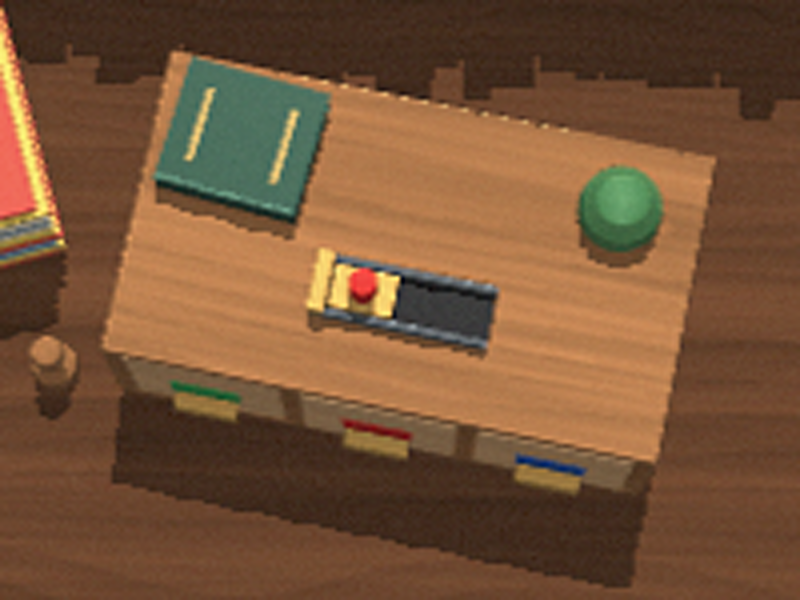

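View pics/s3.png

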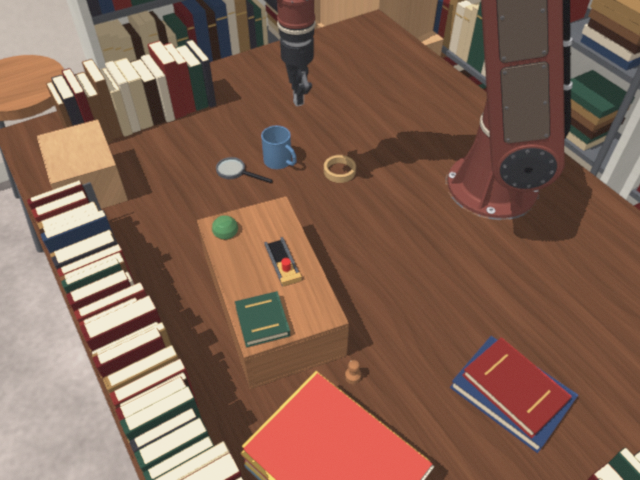

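Run:
```python
import cv2,numpy as np
a=cv2.imread("pics/s3.png")[225:300,250:320]; a=cv2.resize(a,None,fx=6,fy=6,interpolation=cv2.INTER_CUBIC)
from h import *
c=imaging.read_camera("top");b=cv2.resize(c["img"][180:220,285:345,::-1],None,fx=6,fy=6,interpolation=cv2.INTER_CUBIC)
o=np.zeros((450,790,3),np.uint8);o[:,:420]=a;o[:240,430:790]=b;cv2.imwrite("pics/z3.png",o)
```

```text
(no output)
```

View pics/z3.png

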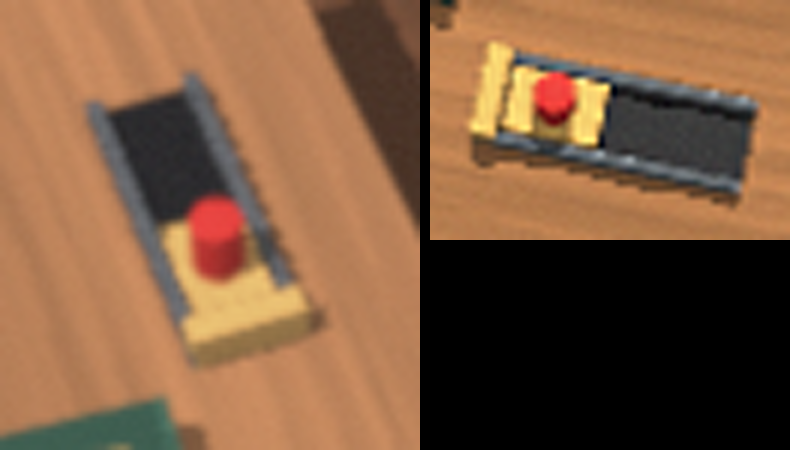

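The plate meets the keeper in both views, with only a thin seam at about (503,100). Both guarded pushes stalled at the same spot, well above the bolt's friction. I'm handing in.

Run:
```python
from h import *
st(); bot.job_done(); st()
```

```text
t 18.69 loc [-0.1993 -0.3492  0.2699] F [0.9 0.  0.3]
the job is handed in; nothing more can be done
the job is handed in; nothing more can be done
```

The cabinet is closed and bolted, and I handed the job in at about 18.7 s. No verdict was reported.

- **Drawers:** With the fingers shut, I pushed the blue (right) drawer home and then the red (centre) one. Green (left) was already home. Red and blue both stopped at the same depth, and a second push moved neither. The pictures show all three fronts flush.
- **Bolt:** I then pushed the knob left until it stopped. A second push, with a 14 N guard, did not move it further. The pictures show the plate against the brass keeper, with only a thin seam of about 2 mm at most. I measured about 52 mm of bolt travel. That fits a start about 8 mm along its 60 mm travel, but I did not measure the start directly.
- **Loose things:** They look unmoved in the final pictures. I checked this by eye and did not measure it.

The robot ended clear of everything. None of these checks failed or disagreed.

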